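# Put the bottle away and lap the two-leaf chest shut

### The job

Lift the short screw-cap bottle (not the tall spout bottle) straight up out of its rack pocket by its cap and set it down gently, upright, in the free half of the white drug chest beside the bottle already kept there. Then shut the chest so that its edges lap: first the rear leaf with the stepped edge, fully down, while the front leaf is still standing well open, and last the front leaf whose flange laps over it, until both lie flush. Leave the other bottles standing where they belong, and leave the pen and the forceps where they lie.

Things in the scene. Friction and masses are not known exactly. Their poses are not given: they have to be found in the camera images.
- chest: White steel drug chest with an open top under a two-leaf lid, fixed to the trolley. Origin: centre of its underside. Outside 170 mm along its x (front is -x), 140 mm along its y, rim 134 mm above the origin; walls 6 mm, inner floor 6 mm above the origin, inside 158 x 128 mm. Thin carrying handles stand 13 mm off its two y sides at 86 mm height.
- rear_leaf (a joint): Angle of the rear leaf (aluminium, 180 g, no handle): 0 = shut flat on the rim; 1.6 to 1.9 at the start (upright, leaning outwards a little); stop at 2.0. 140 mm wide along the hinge. The hinge is stiff (0.12 N m friction): the leaf stays where it is left; push it shut on its outer face, about 2 N at the free edge.
- rear_leaf_hinge (a point): Middle of the rear leaf's hinge line, which runs along the chest's y at chest x = +85, z = 134 mm. The leaf's underside passes through it; shut, the 10 mm thick leaf fills z 134 to 144 mm and reaches 77 mm towards -x; then a stepped (rebated) edge, only its lower 4 mm, goes on to 92 mm.
- front_leaf (a joint): Angle of the front leaf (aluminium, 180 g, bar handle): 0 = shut flat on the rim; 1.6 to 1.9 at the start; stop at 2.0. Stiff hinge, 140 mm wide, like the rear leaf. If it is shut first, its flange holds the rear leaf up. The bar handle on its outer face is 70 mm long along the hinge direction, 36 mm from the hinge, and stands 24 mm off the face.
- front_leaf_hinge (a point): Middle of the front leaf's hinge line, along the chest's y at chest x = -85, z = 134 mm. The leaf's underside passes through it; shut, the 10 mm thick leaf fills z 134 to 144 mm and reaches 76 mm towards +x; then a flange, only its upper 4.5 mm, goes on to 91 mm and laps over the rear leaf's stepped edge.
- rear_leaf_edge (a point): Point on the outer (upper when shut) face of the rear leaf, mid-width, 77 mm from the hinge, where the step begins; moves with the leaf.
- front_leaf_edge (a point): Point on the outer (upper when shut) face of the front leaf, mid-width, at the free end of the flange, 91 mm from the hinge; moves with the leaf.
- screw_bottle: The bottle to put away: round screw-cap medicine bottle with white cap, 116 mm tall, body 41 mm in diameter; cap 32 mm in diameter, from 96 mm up to the top. Origin: centre of its underside, z up along the bottle. About 140 g. Stands in one of the rack's two pockets.
- rack: White block with two round pockets, fixed to the trolley: 155 mm along its x, 66 mm along its y, 80 mm high. Origin: centre of its underside. Pockets 45 mm in diameter at x = -41 and +41 mm, y = 0; their floor is 6 mm above the origin (74 mm deep), so that only the shoulder and cap of the screw-cap bottle stand out.
- spout_bottle: Tall squeeze bottle with a pointed spout, 178 mm tall, 41 mm in diameter, in the other pocket of the rack; stays there. Origin: centre of its underside.
- stored_bottle: Screw-cap bottle already standing in the chest, 119 mm tall, 44 mm in diameter, in the front half (chest x about -42 mm); stays there. Origin: centre of its underside.
- marker_pen: Pen, 139 mm long, 13 mm thick, lying along the trolley's rear rail; stays there. Origin: centre of its underside.
- forceps: Thumb forceps, 137 x 20 x 10 mm, lying along the trolley's front rail; stay there. Origin: centre of their underside.

How it is judged:
By the outcome, as a careful person would: the job done as asked, in the order asked, and still so for the second after the job is handed in, with the robot touching nothing.
It also fails if it takes over 72 s, if anything falls off the work surface, if the arm or the gripper's body presses on something with over 40 N, if the wrist force passes 120 N, or if a joint passes its speed limit or range.

### The arm

A 6-joint arm with a two-finger parallel gripper is mounted at the origin on a cart in front of the work surface, level with it; the furniture and walls round the work are solid. World frame = base frame: x ahead of the robot, y to its left, z up, the work surface at z = 0. Lengths are in m, angles in rad, forces in N, time in s.
With the tool pointing down it reaches from about 0.35 to 0.875 m from the base axis. Payload 4.2 kg.
Tool frame: the origin (TCP) lies midway between the tips of the shut fingers; the grasp point (between the pads) lies r.pinch_z behind it (r.pinch_z is the distance from the TCP to the grasp point, in m); z points along the fingers, y is the line along which they close (so a half turn about z gives the same grasp; the last joint's range is limited). The gripper opens to 85 mm and grips with 20 to 120 N. Pads are 22 mm wide; open, the fingers measure 114 mm over their backs; the gripper's body (76 mm by 85 mm) begins 54 mm behind the grasp point. The pads swing forward as they close: fully open they stand 13 mm farther back than shut.
Start: joints at [-0.916, 0.385, 0.008, 0, -1.194, -0.259], TCP at [0.241, -0.577, 0.231] pointing down, gripper open.
Joint ranges: [-3.14, 3.14], [-1.21, 2.06], [-1.07, 1.41], [-3.16, 2.05], [-2.99, -0.16], [-3.1, 3.1]. Speed limits (rad/s): [2.79, 2.79, 3.14, 3.14, 3.14, 3.14].

### API

Orientations are given as a 3x3 rotation matrix whose columns are the frame's x, y, z axes.
In Python, from bench import r gives the robot as it stands. The module is installed in compiled form; this text tells all that it offers.
- The arm moves only by the shell command python3 -m inch 'ROWS' [OPENING] [FORCE]. ROWS is JSON, a list of rows, each a list of 6 numbers: the shift along the tool's x, y, z in m, then the turn, a rotation vector about the tool's x, y, z in rad. A call has 1 to 5 rows; each row shifts and turns the commanded pose from where the row before left it, along the tool's axes as they then stand; what a row does not reach is not made up. A row lasts 1/8 s, in which the tool goes at most 62.5 mm and 10.7 degrees, less where a joint would pass 70% of its speed; a pose out of reach is approached as far as the arm can. A call is refused whole if a number of a shift passes 0.0625 or a number of a turn 0.188, either way. A call with a gripper value outside its range is refused whole. OPENING is the closure in counts, from 0 (fully open) to 255 (shut), set as the call begins (- or left out, the last holds). The fingers move at their own pace and stop on an object; FORCE is the grip in N (left out, the last holds). Time passes only in rows, so rows that do not move let the fingers close. It gives the time, the measured TCP pose, the force, the opening and the grip force at its end, in the units of the state.
- r.state(): the state, without advancing time (a new reading comes with each control period).
- r.camera(name): name is "scene" or "top"; returns a dict with "color" (480x640x3 uint8, blue, green, red), "range_z" (480x640 float32, m along the optical axis (not along the pixel's ray), 0 where there is no reading), "K" (3x3 intrinsics, pixels), "cam_to_world" (4x4, takes a point from camera to world coordinates). Camera axes: x right, y up, looking along -z (the intrinsics and any distortion apply to the point x, -y, -z); pixel columns grow to the right and rows downward; lengths in m; the calibration is good to about 2 mm. A picture is of the moment at which its call begins.
- r.finish_job(): hands the job in; it is judged then, once.
Trained networks look in a picture, given as the dict that the camera call returned (one of the last four; its "shot" number tells which), for a name from the list of things; names that differ only in an ending like _2 or _b are one class to them, and where a whole thing is asked for, a point or a joint stands for the part that bears it (a point fixed in the world has none). Each returns a list of dicts, best first, with "confidence" (0 to 1); they miss things now and then, are a little off and sometimes report something else, mostly with a low value. They report only what shows in the picture. A call takes as long as a camera call.
- r.look_for(picture, thing): "box" ([left, top, right, bottom] in pixels, round what is visible of it).
- r.pinpoint(picture, thing): "xy" ([column, row] in pixels: a listed point, or the origin of a listed thing).
The state is a dict: "time": time; "joint_pos": joint angles; "qvel": joint speeds; "tau": joint torques, N m; "tcp_pos": TCP position; "tool_rot": TCP orientation; "contact_force": force on the tool from outside, world axes, zero at the start; "moment": the same for the moment, N m; "opening": finger opening in m; "grasp_force": force on a finger pad.
Only numpy, scipy, OpenCV 4.12 (cv2) and the standard library are available. Lean on these libraries where they do the work, as an engineer would, in place of code of your own. Each camera call takes 0.05 s, during which the arm holds its last target. There are 200 camera calls.

## Working session

There is one attempt and no reset: what is moved stays moved. The work goes in short steps, Python scripts to look and compute and a shell command to move; the robot and the scene stay as the last step left them, time stands still between calls to the robot, and variables do not carry over. Pictures are saved under pics/ and viewed, at most 10 in all, crops included, and the job is handed in when it is done.

```bash
mkdir -p pics; cat > h.py <<'E'
import numpy as np, cv2
from bench import r
def px2w(p,uv,z=None,win=2):
    K=p["K"];T=p["cam_to_world"];u,v=uv
    d=np.array([(u-K[0,2])/K[0,0],-(v-K[1,2])/K[1,1],-1.0])
    if z is None:
        a=p["range_z"][int(v)-win:int(v)+win+1,int(u)-win:int(u)+win+1];a=a[a>0]
        return T[:3,:3]@(d*np.median(a))+T[:3,3] if a.size else None
    w=T[:3,:3]@d;o=T[:3,3]
    return o+w*(z-o[2])/w[2]
E
python3 - <<'E'
from h import *
np.set_printoptions(precision=3,suppress=True)
for n in("scene","top"):
    p=r.camera(n);cv2.imwrite(f"pics/{n}0.png",p["color"])
    print(n,p["cam_to_world"][:3,3])
    for t in["chest","rear_leaf_hinge","front_leaf_hinge","rear_leaf_edge","front_leaf_edge","screw_bottle","rack","spout_bottle","stored_bottle"]:
        a=r.pinpoint(p,t)[:1];b=r.look_for(p,t)[:1]
        for x in a: print(t,np.array(x["xy"]),x["confidence"],"surf",px2w(p,x["xy"]))
        for x in b: print("   box",np.array(x["box"]),x["confidence"])
s=r.state();print(s["tcp_pos"],s["tool_rot"],s["opening"],r.pinch_z,s["time"])
E
```

```text
scene [-0.033 -0.232  0.64 ]
chest [266.3 258.1] 0.81 surf [0.476 0.179 0.075]
   box [236.  137.7 317.6 289.3] 0.68
rear_leaf_hinge [379.1 297.7] 0.69 surf [ 0.496 -0.03   0.078]
   box [281.5 133.6 317.  183.2] 0.7
   box [258.  204.2 280.8 237.8] 0.88
   box [280.3 136.4 311.7 180.1] 0.84
   box [258.5 202.4 282.7 237.5] 0.95
   box [371.3 255.3 395.9 289. ] 0.97
rack [383.4 298.3] 0.65 surf [ 0.499 -0.036  0.078]
   box [360.7 235.9 412.  336.3] 0.9
   box [378.9 203.  403.4 259.2] 0.89
stored_bottle [263.3 259.5] 0.34 surf [0.474 0.185 0.071]
top [0.498 0.122 0.96 ]
chest [237.2 235.4] 0.77 surf [0.552 0.242 0.011]
   box [149.7 154.5 290.1 327.6] 0.66
rear_leaf_hinge [214.8 187.5] 0.69 surf [0.623 0.26  0.135]
   box [151.6 155.6 250.4 194.2] 0.66
front_leaf_hinge [244.2 284.3] 0.88 surf [0.467 0.217 0.135]
   box [194.7 274.5 286.5 331.4] 0.65
   box [151.3 155.9 253.2 194.9] 0.71
front_leaf_edge [244.  314.7] 0.57 surf [0.427 0.208 0.219]
   box [195.8 273.8 289.8 328.7] 0.85
screw_bottle [375.6 244.8] 0.63 surf [ 0.526 -0.001  0.088]
   box [371.4 229.7 397.3 257.8] 0.58
rack [369.8 221.7] 0.62 surf [0.565 0.007 0.081]
   box [343.2 170.9 406.4 270.2] 0.68
spout_bottle [365.3 203.7] 0.93 surf [0.593 0.017 0.114]
   box [357.9 185.5 381.8 211.7] 0.83
stored_bottle [371.2 222.3] 0.69 surf [0.564 0.004 0.081]
   box [237.5 242.8 261.3 269.9] 0.63
[ 0.241 -0.577  0.231] [[-0.923 -0.386 -0.   ]
 [-0.386  0.923  0.   ]
 [ 0.     0.    -1.   ]] 0.08542903742451599 0.0187 1.9
```

View pics/scene0.png

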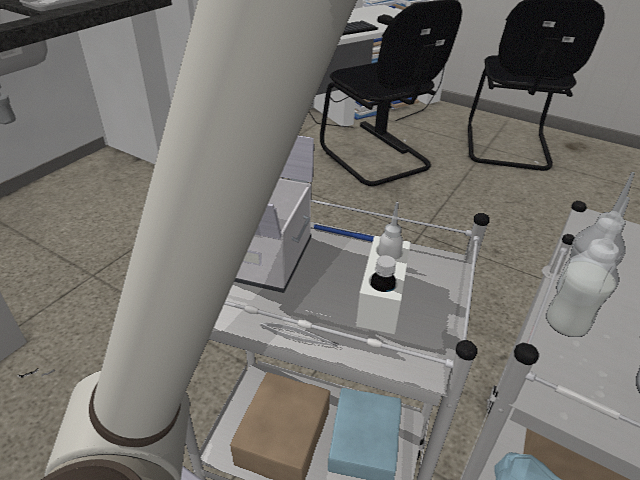

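View pics/top0.png

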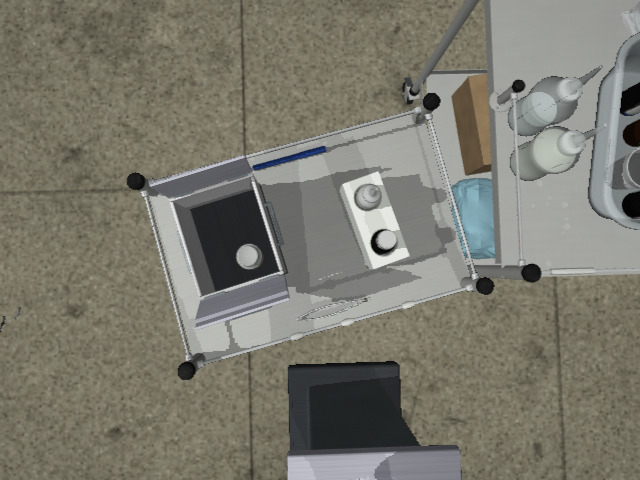

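The scene picture shows the rack right of the chest: the spout bottle is behind at (390,235), and the white cap of the screw bottle in front at (386,268). The top view shows the open chest centred near (228,238), with the stored bottle at (249,257). The front leaf is at the bottom edge and the rear leaf at the top. The target cap is at (384,241). Next I'll refine the geometry from depth.

```bash
cat >> h.py <<'E'
def cloud(p):
    K=p["K"];T=p["cam_to_world"];v,u=np.mgrid[:480,:640];z=p["range_z"]
    P=np.stack([(u-K[0,2])/K[0,0]*z,-(v-K[1,2])/K[1,1]*z,-z],-1)@T[:3,:3].T+T[:3,3]
    P[z==0]=np.nan
    return P
E
python3 - <<'E'
from h import *
np.set_printoptions(precision=3,suppress=True)
p=r.camera("top");P=cloud(p)
def sel(c0,r0,c1,r1,a,b):
    Q=P[r0:r1,c0:c1].reshape(-1,3);return Q[(Q[:,2]>a)&(Q[:,2]<b)]
for n,b,zz in(("cap",(368,225,402,262),(.112,.13)),("stored",(232,238,268,275),(.115,.133)),("spout",(352,175,385,215),(.09,.2))):
    Q=sel(*b,*zz);c,rad=cv2.minEnclosingCircle(Q[:,:2].astype(np.float32));print(n,len(Q),Q.mean(0),c,rad,Q[:,2].max())
Q=sel(335,165,415,275,.074,.085);R=cv2.minAreaRect(Q[:,:2].astype(np.float32));print("rack",R)
Q=sel(140,140,300,340,.128,.140);R=cv2.minAreaRect(Q[:,:2].astype(np.float32));print("rim",len(Q),R)
# leaves in chest frame
c=np.array(R[0]);
for yaw in (0.25,0.27,0.29):
    X=np.array([np.cos(yaw),np.sin(yaw)]);Y=np.array([-X[1],X[0]])
    A=sel(130,140,310,345,.128,.25);x=(A[:,:2]-c)@X;y=(A[:,:2]-c)@Y;m=abs(y)<.08
    print(yaw,"rimx/y pct",np.percentile((Q[:,:2]-c)@X,[1,50,99]),np.percentile((Q[:,:2]-c)@Y,[1,5,95,99]))
    for z in np.arange(.13,.24,.01):
        k=m&(abs(A[:,2]-z)<.005);f=k&(x<-.06);b=k&(x>.06)
        print(" z%.2f"%z,"front",f.sum(),np.median(x[f]) if f.any() else 0,"rear",b.sum(),np.median(x[b]) if b.any() else 0, y[b].min() if b.any() else 0,y[b].max() if b.any() else 0)
E
```

```text
cap 294 [ 0.533 -0.014  0.123] (0.5328925251960754, -0.01502739917486906) 0.015732435509562492 0.12702127506670646
stored 338 [0.513 0.211 0.125] (0.5125386714935303, 0.21137960255146027) 0.016750363633036613 0.1296268054124533
spout 489 [0.604 0.013 0.126] (0.6071152687072754, 0.009532052092254162) 0.02023526281118393 0.1884631036321497
rack ((0.5686517357826233, -0.0034749358892440796), (0.15521785616874695, 0.06661739945411682), 18.17786407470703)
rim 1679 ((0.5444340705871582, 0.24374380707740784), (0.17284895479679108, 0.14033310115337372), 15.921638488769531)
0.25 rimx/y pct [-0.086  0.002  0.086] [-0.071 -0.069  0.068  0.07 ]
 z0.13 front 179 -0.07965789715612029 rear 230 0.08028024570523898 -0.06845168237315895 0.07212246320848852
 z0.14 front 410 -0.08311308261452846 rear 384 0.08336164587129352 -0.06829346075445127 0.07141183551813682
 z0.15 front 201 -0.08897158802485478 rear 150 0.08645604625879087 -0.06728478051943647 0.0705935510774197
 z0.16 front 273 -0.09297440301819582 rear 148 0.08699182255308854 -0.06740122392822472 0.07168558628412511
 z0.17 front 229 -0.09567112
[... 2452 characters left out ...]
244698808232 rear 157 0.08752641800386077 -0.0711111553545187 0.06742346309792183
 z0.18 front 220 -0.09903968219302119 rear 170 0.08803675478186004 -0.07120962752225396 0.06773330839263099
 z0.19 front 235 -0.10215780239285153 rear 169 0.08855069560119895 -0.07109417149878708 0.06843865323232196
 z0.20 front 276 -0.10587250348925878 rear 179 0.08910275581442022 -0.07118031950416846 0.06852029148667897
 z0.21 front 610 -0.11175861770089174 rear 269 0.09011652757101032 -0.0714252611818483 0.06837406179080001
 z0.22 front 407 -0.1188189958530024 rear 205 0.09026842859915327 -0.07094760173801752 0.0687549973542
 z0.23 front 0 0 rear 298 0.092065827092238 -0.07063223534779131 0.06855674695081902
```

```bash
python3 -m inch '[[-0.044,0.037,-0.01,0,0,0],[-0.044,0.037,-0.01,0,0,0],[-0.044,0.037,-0.01,0,0,0],[-0.044,0.037,0,0,0,0],[-0.044,0.037,0,0,0,0]]' 0 40; python3 -m inch '[[-0.044,0.037,0,0,0,0],[-0.044,0.037,0,0,0,0],[-0.044,0.037,0,0,0,0],[-0.044,0.037,0,0,0,0],[-0.044,0.037,0,0,0,0]]'
```

```text
time: 2.58
tcp_pos: [0.3733, -0.3195, 0.2618]
tool_rot: [[-0.923, -0.385, 0.001], [-0.385, 0.923, -0.001], [-0.001, -0.001, -1.0]]
contact_force: [1.1, 0.3, 0.3]
opening: 0.0853
grasp_force: 0.0
time: 3.2
tcp_pos: [0.505, -0.0638, 0.2618]
tool_rot: [[-0.923, -0.386, 0.001], [-0.386, 0.923, -0.0], [-0.001, -0.0, -1.0]]
contact_force: [0.9, 0.4, -0.7]
opening: 0.0854
grasp_force: 0.0
```

```bash
python3 -m inch '[[-0.044,0.035,0,0,0,0.09],[0,0,0.02,0,0,0],[0,0,0.02,0,0,0],[0,0,0,0,0,0],[0,0,0,0,0,0]]' 80
```

```text
time: 3.82
tcp_pos: [0.532, -0.0165, 0.2223]
tool_rot: [[-0.954, -0.301, 0.002], [-0.301, 0.954, -0.0], [-0.001, -0.001, -1.0]]
contact_force: [0.1, 0.1, 1.0]
opening: 0.0587
grasp_force: 0.0
```

```bash
python3 - <<'E'
from h import *
for n in("scene","top"):
    p=r.camera(n)
    for t in["screw_bottle","stored_bottle"]:
        for x in r.look_for(p,t)[:1]: print(n,t,x)
    if n=="scene": cv2.imwrite("pics/s1.png",cv2.resize(p["color"][160:360,250:500],None,fx=3,fy=3))
E
```

```text
scene screw_bottle {'box': [370.7, 255.0, 396.3, 293.6], 'confidence': 0.85}
```

View pics/s1.png

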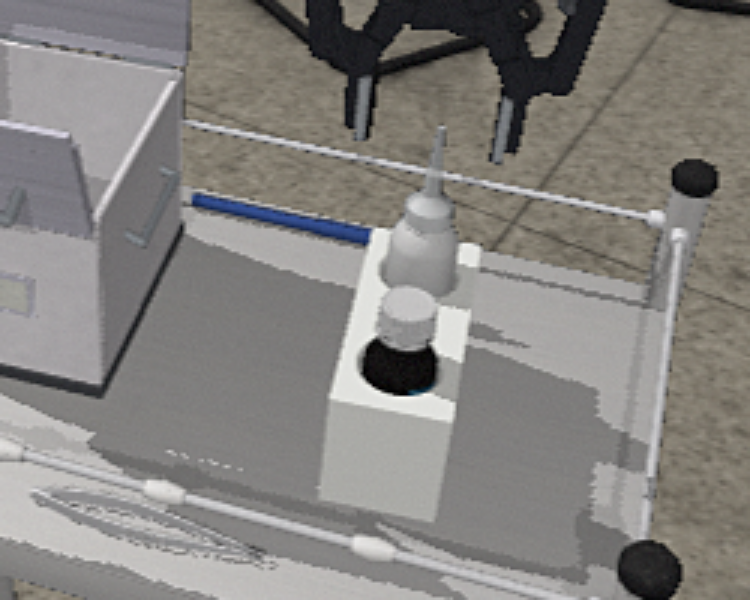

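The fingers straddle the cap line and are centred over the front pocket (cap at crop (405,315)), with the spout bottle clear behind. I'll descend now.

```bash
python3 -m inch '[[0,0.001,0.03,0,0,0],[0,0,0.03,0,0,0],[0,0,0.03,0,0,0],[0,0,0.025,0,0,0],[0,0,0.016,0,0,0]]'; python3 -m inch '[[0,0,0,0,0,0],[0,0,0,0,0,0],[0,0,0,0,0,0],[0,0,0,0,0,0],[0,0,0,0,0,0]]' 255 45
```

```text
time: 4.75
tcp_pos: [0.5308, -0.0156, 0.0893]
tool_rot: [[-0.954, -0.301, -0.001], [-0.301, 0.954, -0.0], [0.001, 0.0, -1.0]]
contact_force: [0.7, -0.0, 0.3]
opening: 0.0589
grasp_force: 0.0
time: 5.38
tcp_pos: [0.5301, -0.0166, 0.0909]
tool_rot: [[-0.954, -0.301, -0.002], [-0.301, 0.954, -0.001], [0.002, -0.001, -1.0]]
contact_force: [-0.9, -4.5, -0.4]
opening: 0.0312
grasp_force: 41.9
```

```bash
python3 -m inch '[[0,0,-0.01,0,0,0],[0,0,-0.02,0,0,0],[0,0,-0.025,0,0,0],[0,0,-0.025,0,0,0],[0,0,-0.03,0,0,0]]'; python3 -m inch '[[0,0,-0.03,0,0,0],[0,0,-0.03,0,0,0],[0,0,0,0,0,0],[0,0,0,0,0,0]]'
```

```text
time: 6.0
tcp_pos: [0.5318, -0.0148, 0.2024]
tool_rot: [[-0.953, -0.301, 0.003], [-0.301, 0.953, 0.001], [-0.003, 0.0, -1.0]]
contact_force: [0.1, 0.2, -0.7]
opening: 0.0315
grasp_force: 42.1
time: 6.5
tcp_pos: [0.5308, -0.015, 0.2602]
tool_rot: [[-0.954, -0.301, 0.0], [-0.301, 0.954, 0.001], [-0.001, 0.001, -1.0]]
contact_force: [0.6, 0.4, -0.7]
opening: 0.0315
grasp_force: 42.0
```

```bash
python3 -m inch '[[-0.01,0.02,0,0,0,0],[-0.021,0.04,0,0,0,0],[-0.021,0.04,0,0,0,0],[-0.021,0.04,0,0,0,0],[-0.021,0.04,0,0,0,0]]'; python3 -m inch '[[-0.021,0.04,0,0,0,0],[-0.011,0.0236,0,0,0,0.03],[0,0,0,0,0,0],[0,0,0,0,0,0]]'; python3 - <<'E'
from h import *
p=r.camera("top")
p2=r.camera("scene")
for t in["screw_bottle","stored_bottle"]:
    print(t,r.look_for(p,t)[:1],r.look_for(p2,t)[:1])
cv2.imwrite("pics/t2.png",np.hstack([cv2.resize(p["color"][120:350,120:420],(400,400)),cv2.resize(p2["color"][60:310,200:450],(400,400))]))
E
```

```text
time: 7.12
tcp_pos: [0.5661, 0.1859, 0.2588]
tool_rot: [[-0.954, -0.301, -0.002], [-0.301, 0.954, -0.001], [0.003, -0.0, -1.0]]
contact_force: [0.9, -0.5, -0.2]
opening: 0.0312
grasp_force: 42.0
time: 7.62
tcp_pos: [0.5774, 0.2543, 0.2591]
tool_rot: [[-0.962, -0.272, -0.002], [-0.272, 0.962, -0.001], [0.002, -0.001, -1.0]]
contact_force: [-0.8, 0.3, -0.9]
opening: 0.0315
grasp_force: 42.3
screw_bottle [{'box': [202.4, 208.7, 229.2, 226.8], 'confidence': 0.61}] [{'box': [253.0, 106.6, 277.5, 174.0], 'confidence': 0.57}]
stored_bottle [{'box': [338.7, 173.3, 406.7, 270.0], 'confidence': 0.72}] []
```

View pics/t2.png

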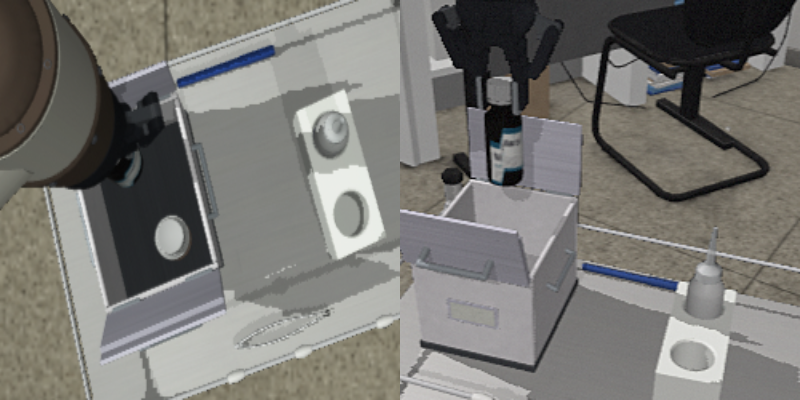

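The left view shows the rack pocket empty and the gripper over the rear half of the chest. The right view shows the bottle (505,135) hanging upright above the chest. I'll lower it in stages.

```bash
python3 -m inch '[[0,0,0.03,0,0,0],[0,0,0.03,0,0,0],[0,0,0.03,0,0,0],[0,0,0.02,0,0,0],[0,0,0,0,0,0]]'; python3 -m inch '[[0,0,0.015,0,0,0],[0,0,0.015,0,0,0],[0,0,0.01,0,0,0],[0,0,0.006,0,0,0],[0,0,0.004,0,0,0]]'; python3 -m inch '[[0,0,0.003,0,0,0],[0,0,0.002,0,0,0],[0,0,0,0,0,0]]'
```

```text
time: 8.55
tcp_pos: [0.577, 0.2539, 0.1487]
tool_rot: [[-0.962, -0.272, -0.003], [-0.272, 0.962, -0.002], [0.004, -0.001, -1.0]]
contact_force: [-0.3, -0.2, -0.1]
opening: 0.0314
grasp_force: 42.2
time: 9.18
tcp_pos: [0.578, 0.2549, 0.1]
tool_rot: [[-0.962, -0.272, -0.0], [-0.272, 0.962, -0.0], [0.0, -0.0, -1.0]]
contact_force: [0.5, -0.0, -0.5]
opening: 0.0311
grasp_force: 42.3
time: 9.55
tcp_pos: [0.5779, 0.2548, 0.0953]
tool_rot: [[-0.962, -0.272, 0.0], [-0.272, 0.962, 0.0], [-0.0, 0.0, -1.0]]
contact_force: [-0.0, 0.0, -0.4]
opening: 0.0313
grasp_force: 42.3
```

```bash
python3 -m inch '[[0,0,0.002,0,0,0],[0,0,0.001,0,0,0],[0,0,0,0,0,0]]';  python3 -m inch '[[0,0,0.001,0,0,0],[0,0,0,0,0,0]]'
```

```text
time: 9.93
tcp_pos: [0.5779, 0.2548, 0.0922]
tool_rot: [[-0.962, -0.272, -0.0], [-0.272, 0.962, -0.0], [0.0, -0.0, -1.0]]
contact_force: [0.7, -0.1, -1.2]
opening: 0.0308
grasp_force: 42.3
time: 10.18
tcp_pos: [0.5779, 0.2548, 0.0912]
tool_rot: [[-0.962, -0.272, -0.0], [-0.272, 0.962, -0.0], [0.0, -0.0, -1.0]]
contact_force: [-0.1, 0.0, -0.0]
opening: 0.0312
grasp_force: 42.3
```

```bash
python3 -m inch '[[0,0,0.001,0,0,0],[0,0,0,0,0,0]]';  python3 -m inch '[[0,0,0.001,0,0,0],[0,0,0,0,0,0]]'
```

```text
time: 10.42
tcp_pos: [0.5782, 0.2549, 0.0908]
tool_rot: [[-0.962, -0.273, 0.001], [-0.273, 0.962, 0.0], [-0.001, 0.0, -1.0]]
contact_force: [-0.9, -0.8, 1.1]
opening: 0.0311
grasp_force: 42.6
time: 10.68
tcp_pos: [0.5785, 0.255, 0.0906]
tool_rot: [[-0.962, -0.273, 0.002], [-0.273, 0.962, 0.0], [-0.002, -0.0, -1.0]]
contact_force: [-0.9, -0.7, 4.2]
opening: 0.0309
grasp_force: 43.7
```

Touchdown is at the expected height. I'll release part way and rise.

```bash
python3 -m inch '[[0,0,-0.001,0,0,0],[0,0,0,0,0,0],[0,0,0,0,0,0],[0,0,0,0,0,0]]' 95; python3 -m inch '[[0,0,-0.01,0,0,0],[0,0,-0.02,0,0,0],[0,0,-0.03,0,0,0],[0,0,-0.05,0,0,0],[0,0,-0.06,0,0,0]]'; python3 -m inch '[[0,0,-0.03,0,0,0],[0,0,0,0,0,0]]' 255
```

```text
time: 11.18
tcp_pos: [0.5779, 0.2548, 0.0901]
tool_rot: [[-0.962, -0.272, -0.0], [-0.272, 0.962, -0.0], [0.0, -0.0, -1.0]]
contact_force: [0.5, -0.0, -0.2]
opening: 0.0534
grasp_force: 0.0
time: 11.8
tcp_pos: [0.5774, 0.2544, 0.2617]
tool_rot: [[-0.962, -0.272, -0.001], [-0.272, 0.962, -0.001], [0.002, -0.001, -1.0]]
contact_force: [0.3, 0.9, 0.0]
opening: 0.0538
grasp_force: 0.0
time: 12.05
tcp_pos: [0.579, 0.2554, 0.2949]
tool_rot: [[-0.962, -0.273, 0.007], [-0.272, 0.962, 0.004], [-0.008, 0.002, -1.0]]
contact_force: [0.4, -0.4, -0.9]
opening: 0.0178
grasp_force: 0.0
```

```bash
python3 -m inch '[[-0.04,0,0,0,0,0],[-0.04,0,0,0,0,0],[-0.03,0,0,0,0,0],[0,0,0,0,0,0],[0,0,0,0,0,0]]'; python3 - <<'E'
from h import *
p=r.camera("top")
p2=r.camera("scene")
cv2.imwrite("pics/t3.png",np.hstack([cv2.resize(p["color"][120:350,120:420],(400,400)),cv2.resize(p2["color"][60:310,200:450],(400,400))]))
E
```

```text
time: 12.68
tcp_pos: [0.6832, 0.2845, 0.2893]
tool_rot: [[-0.962, -0.272, -0.002], [-0.272, 0.962, -0.001], [0.002, -0.0, -1.0]]
contact_force: [0.3, 1.0, 0.1]
opening: -0.0
grasp_force: 0.0
```

View pics/t3.png

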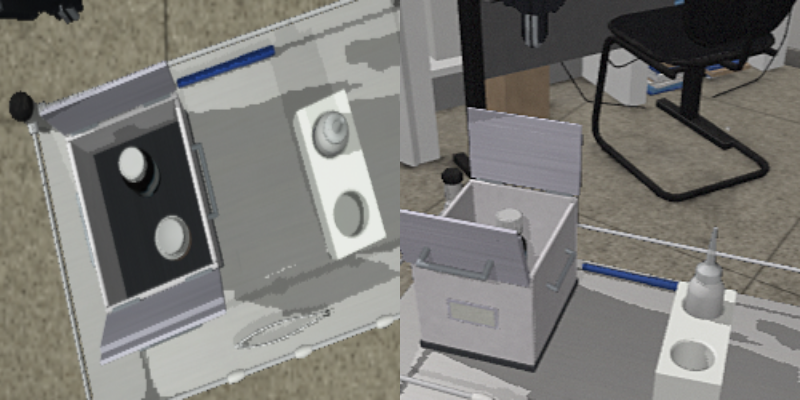

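The screw bottle stands upright in the rear half (left crop (132,163)), beside the stored one (172,237). The gripper is behind the rear leaf, so I'll lower it and push that leaf along its arc.

```bash
python3 -m inch '[[0,0,0.03,0,0,0],[0,0,0.03,0,0,0],[0,0,0.03,0,0,0],[0.015,0,0,0,0,0],[0.012,0,0,0,0,0]]'; python3 -m inch '[[0.012,0,0,0,0,0],[0.012,0,0,0,0,0],[0.012,0,0.001,0,0,0],[0,0,0,0,0,0]]'
```

```text
time: 13.4
tcp_pos: [0.6568, 0.2772, 0.2009]
tool_rot: [[-0.962, -0.273, 0.0], [-0.273, 0.962, 0.0], [-0.0, -0.0, -1.0]]
contact_force: [-0.1, 0.2, 0.7]
opening: -0.0002
grasp_force: 0.0
time: 13.9
tcp_pos: [0.6218, 0.2672, 0.1994]
tool_rot: [[-0.962, -0.272, -0.002], [-0.272, 0.962, -0.0], [0.002, 0.0, -1.0]]
contact_force: [0.0, -0.3, 0.6]
opening: -0.0001
grasp_force: 0.0
```

```bash
python3 -m inch '[[0.01,0,0.004,0,0,0],[0.01,0,0.005,0,0,0],[0.009,0,0.007,0,0,0],[0.008,0,0.008,0,0,0],[0,0,0,0,0,0]]'; python3 - <<'E'
from h import *
p=r.camera("top")
p2=r.camera("scene")
cv2.imwrite("pics/t4.png",np.hstack([cv2.resize(p["color"][120:350,120:420],(400,400)),cv2.resize(p2["color"][60:310,200:450],(400,400))]))
E
```

```text
time: 14.52
tcp_pos: [0.586, 0.2569, 0.1738]
tool_rot: [[-0.962, -0.272, -0.003], [-0.272, 0.962, -0.002], [0.004, -0.001, -1.0]]
contact_force: [0.3, 0.0, -0.4]
opening: -0.0001
grasp_force: 0.0
```

View pics/t4.png

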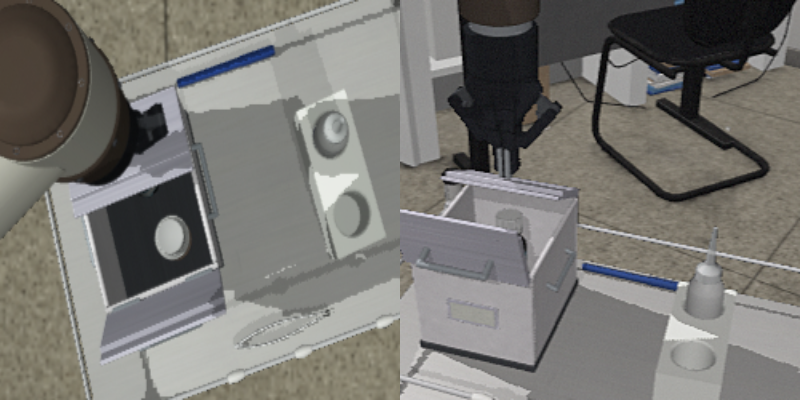

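The rear leaf is following and is now low over the screw bottle (step edge near crop (150,190)); the front leaf is still open. I'll keep going down.

```bash
python3 -m inch '[[0.005,0,0.008,0,0,0],[0.004,0,0.008,0,0,0],[0.003,0,0.007,0,0,0],[0.001,0,0.005,0,0,0],[0,0,0.002,0,0,0]]';  python3 -m inch '[[0,0,0.001,0,0,0],[0,0,0.001,0,0,0],[0,0,0,0,0,0]]'
```

```text
time: 15.25
tcp_pos: [0.5745, 0.2537, 0.1446]
tool_rot: [[-0.962, -0.272, -0.002], [-0.272, 0.962, -0.001], [0.002, -0.0, -1.0]]
contact_force: [-1.4, 0.4, 1.8]
opening: -0.0001
grasp_force: 0.5
time: 15.62
tcp_pos: [0.5746, 0.2537, 0.1444]
tool_rot: [[-0.962, -0.273, -0.001], [-0.273, 0.962, -0.001], [0.001, -0.0, -1.0]]
contact_force: [-4.3, -1.4, 5.9]
opening: -0.0002
grasp_force: 3.0
```

```bash
python3 -m inch '[[0,0,-0.02,0,0,0],[0,0,-0.04,0,0,0],[0,0,-0.05,0,0,0],[0,0,-0.045,0,0,0],[0.03,0,0,0,0,0]]';  python3 -m inch '[[0.04,0,0,0,0,0],[0.04,0,0,0,0,0],[0.04,0,0,0,0,0],[0.04,0,0,0,0,0],[0,0,0,0,0,0]]'; python3 - <<'E'
from h import *
np.set_printoptions(precision=4,suppress=True)
p=r.camera("top");P=cloud(p)[130:350,120:320].reshape(-1,3)
c=np.array([.5444,.2437]);yaw=.275;X=np.array([np.cos(yaw),np.sin(yaw)]);Y=np.array([-X[1],X[0]])
x=(P[:,:2]-c)@X;y=(P[:,:2]-c)@Y
for a in(.07,.05,.03,.015,0,-.08,-.09,-.1,-.11,-.12):
    k=(abs(x-a)<.004)&(abs(y)<.06)&(P[:,2]<.24);print(a,k.sum(),np.percentile(P[k,2],[10,50,90]) if k.any() else 0)
print((np.array(r.state()["tcp_pos"])[:2]-c)@np.c_[X,Y],r.state()["tcp_pos"])
E
```

```text
time: 16.25
tcp_pos: [0.5487, 0.247, 0.3022]
tool_rot: [[-0.962, -0.272, 0.008], [-0.272, 0.962, 0.005], [-0.009, 0.002, -1.0]]
contact_force: [-0.5, 0.4, -1.8]
opening: -0.0
grasp_force: 0.0
time: 16.88
tcp_pos: [0.3906, 0.2015, 0.2991]
tool_rot: [[-0.962, -0.274, 0.001], [-0.274, 0.962, 0.002], [-0.002, 0.001, -1.0]]
contact_force: [0.9, -0.1, 0.9]
opening: -0.0001
grasp_force: 0.0
0.07 388 [0.144  0.1457 0.1474]
0.05 385 [0.1438 0.1456 0.1473]
0.03 381 [0.1438 0.1456 0.1473]
0.015 383 [0.1439 0.1456 0.1474]
0 663 [0.0104 0.138  0.1409]
-0.08 359 [0.0111 0.1349 0.1372]
-0.09 420 [0.1431 0.1531 0.1632]
-0.1 469 [0.1733 0.1838 0.193 ]
-0.11 476 [0.2037 0.2065 0.2086]
-0.12 362 [0.2156 0.219  0.221 ]
[-0.1581  0.0015] [0.3918 0.2022 0.299 ]
```

The rear leaf lies flat across its width. Next is the front leaf.

```bash
python3 -m inch '[[0,0,0.03,0,0,0],[0,0,0.035,0,0,0],[0,0,0.031,0,0,0],[-0.015,0,0,0,0,0],[-0.012,0,0,0,0,0]]';  python3 -m inch '[[-0.012,0,-0.001,0,0,0],[-0.012,0,-0.001,0,0,0],[-0.012,0,0,0,0,0],[-0.012,0,0.001,0,0,0],[-0.012,0,0.004,0,0,0]]'; python3 -m inch '[[-0.011,0,0.005,0,0,0],[-0.01,0,0.007,0,0,0],[-0.009,0,0.008,0,0,0],[-0.006,0,0.008,0,0,0],[0,0,0,0,0,0]]'
```

```text
time: 17.55
tcp_pos: [0.4204, 0.2105, 0.2034]
tool_rot: [[-0.962, -0.272, 0.001], [-0.272, 0.962, 0.0], [-0.001, -0.0, -1.0]]
contact_force: [-3.0, -1.1, 2.8]
opening: -0.0001
grasp_force: 1.5
time: 18.18
tcp_pos: [0.4772, 0.2265, 0.1996]
tool_rot: [[-0.962, -0.272, 0.001], [-0.272, 0.962, 0.001], [-0.002, 0.0, -1.0]]
contact_force: [-0.4, -0.0, 2.1]
opening: -0.0001
grasp_force: 1.0
time: 18.8
tcp_pos: [0.5103, 0.2354, 0.1699]
tool_rot: [[-0.962, -0.272, -0.002], [-0.272, 0.962, -0.002], [0.002, -0.001, -1.0]]
contact_force: [0.4, -0.5, -0.3]
opening: 0.0002
grasp_force: 0.0
```

```bash
python3 -m inch '[[-0.003,0,0.008,0,0,0],[-0.002,0,0.007,0,0,0],[-0.002,0,0.006,0,0,0],[-0.001,0,0.003,0,0,0],[0,0,0.001,0,0,0]]'; python3 -m inch '[[0,0,0.001,0,0,0],[0,0,0.001,0,0,0],[0,0,0,0,0,0]]'
```

```text
time: 19.42
tcp_pos: [0.5181, 0.2379, 0.146]
tool_rot: [[-0.962, -0.272, -0.001], [-0.272, 0.962, -0.0], [0.001, -0.0, -1.0]]
contact_force: [1.1, -0.5, 1.3]
opening: -0.0001
grasp_force: 0.4
time: 19.8
tcp_pos: [0.5183, 0.238, 0.1444]
tool_rot: [[-0.962, -0.272, 0.0], [-0.272, 0.962, 0.0], [-0.0, 0.0, -1.0]]
contact_force: [0.1, 0.8, 0.6]
opening: -0.0003
grasp_force: 0.4
```

```bash
python3 -m inch '[[0,0,0.001,0,0,0],[0,0,0.001,0,0,0],[0,0,0,0,0,0]]'
```

```text
time: 20.18
tcp_pos: [0.5184, 0.238, 0.1443]
tool_rot: [[-0.962, -0.273, 0.001], [-0.273, 0.962, 0.0], [-0.001, -0.0, -1.0]]
contact_force: [-3.7, -0.9, 9.5]
opening: 0.0
grasp_force: 4.7
```

Firm contact at the same height as the rear leaf. I'll retreat upward and check.

```bash
python3 -m inch '[[0,0,-0.02,0,0,0],[0,0,-0.04,0,0,0],[0,0,-0.05,0,0,0],[0,0,-0.03,0,0,0],[0.04,-0.03,0,0,0,0]]'; python3 -m inch '[[0.03,-0.05,0,0,0,0],[0.02,-0.055,0,0,0,0],[0,-0.055,0,0,0,0],[0,-0.055,0,0,0,0],[0,0,0,0,0,0]]'; python3 - <<'E'
from h import *
np.set_printoptions(precision=4,suppress=True)
p=r.camera("top");P=cloud(p)[130:350,120:320].reshape(-1,3)
c=np.array([.5444,.2437]);yaw=.275;X=np.array([np.cos(yaw),np.sin(yaw)]);Y=np.array([-X[1],X[0]])
x=(P[:,:2]-c)@X;y=(P[:,:2]-c)@Y
for a in(.075,.05,.02,.012,0,-.015,-.03,-.07):
    k=(abs(x-a)<.003)&(abs(y)<.06)&(P[:,2]<.24);print(a,k.sum(),np.percentile(P[k,2],[10,50,90]) if k.any() else 0)
p2=r.camera("scene")
cv2.imwrite("pics/t5.png",np.hstack([cv2.resize(p["color"][120:350,120:420],(400,400)),cv2.resize(p2["color"][60:310,200:450],(400,400))]))
E
```

```text
time: 20.8
tcp_pos: [0.4897, 0.1999, 0.2842]
tool_rot: [[-0.962, -0.274, 0.004], [-0.274, 0.962, 0.003], [-0.005, 0.001, -1.0]]
contact_force: [-0.8, -1.2, -1.1]
opening: 0.0
grasp_force: 0.0
time: 21.42
tcp_pos: [0.4983, -0.0253, 0.2817]
tool_rot: [[-0.964, -0.267, -0.001], [-0.267, 0.964, -0.0], [0.001, 0.0, -1.0]]
contact_force: [-0.0, -0.0, -0.6]
opening: -0.0001
grasp_force: 0.0
0.075 288 [0.144  0.1456 0.1475]
0.05 293 [0.1438 0.1456 0.1474]
0.02 298 [0.1438 0.1455 0.1472]
0.012 297 [0.1436 0.1454 0.1474]
0 289 [0.1437 0.1456 0.1475]
-0.015 289 [0.1438 0.1456 0.1475]
-0.03 291 [0.1437 0.1455 0.1473]
-0.07 285 [0.1438 0.1456 0.1475]
```

View pics/t5.png

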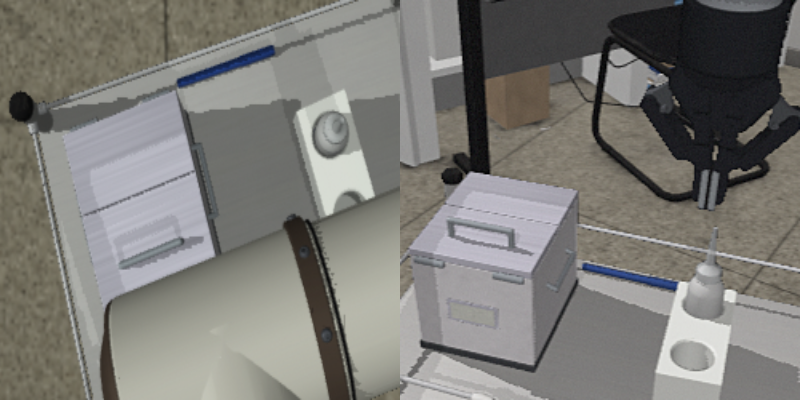

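Both leaves lie flush at the same height. The spout bottle and the pen are unmoved and the arm is clear.

```bash
python3 -c "
from bench import r
print(r.finish_job())"
```

```text
the job is handed in; nothing more can be done
None
```

I handed the job in at about 21.5 s: the screw-cap bottle stands upright in the chest's rear half, the rear leaf was shut first and the front leaf last, and both measured flush; the spout bottle and pen are where they were, and the arm never went near the forceps, which it hid in the last top view.

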